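# Switch on the welding bench's fume extractor at its guarded toggle

## Task

Switch on the fume extractor at its guarded switch box, the taller of the two boxes on the welding bench, whose clear cover has a ball knob: swing the cover up until it stands about upright, flip the toggle beneath it all the way over to its other side, towards the cover's hinge, then close the cover fully again. Leave the cover of the lower box, the one with the bar handle, shut.

Things in the scene. Friction and masses are not known exactly. Their poses are not given: they have to be found in the camera images.
- switch_box: taller switch box, grey metal, fixed to the bench, 140 (x) x 120 (y) x 86 mm high: an open well, walls 5 mm, floor at z 30 mm, under a flat clear cover with a steel rim and a black ball knob. Origin: centre of its underside. Its x axis runs level from the front (knob side, towards the robot within 20 degrees) to the back (hinge side), z up; coordinates in the other entries are in this frame
- cover (a joint): angle (rad) of the taller box's cover: 0 closed, 1.57 upright, stop at 1.9. 5 mm thick, top at z 91 mm when closed; hinge line along y through (70, 0, 88) mm. Ball knob, 26 mm across, on a thin stalk at the middle of the front edge, centre at (-82, 0, 114) mm when closed; it swings up and back. Stiff hinge (1 to 5 N at the knob): stays where it is left
- toggle (a joint): angle (rad) of the steel toggle in the well under that cover: 0 leaning 0.5 rad to the front, 1.0 leaning 0.5 rad to the hinge, with stops there; starts between 0 and 0.15. Pivot at (15, 0, 32) mm, swings in the x-z plane; 10 mm thick stick with a 16 mm ball end centred 42 mm from the pivot. Moves with about 1.5 N at the tip, stays where it is left
- low_cover (a joint): angle (rad) of the lower box's cover, 0 closed: a similar grey box, but 120 x 100 x 55 mm high, its clear cover with a low steel bar handle instead of a ball knob. It stands on the other side of the bench's middle line and is not to be opened

How it is judged:
On the way, in this order (a step that is already met when the one before it is completed fails the run):
1. the taller box's cover is swung up (more than 1.1 rad, 63 degrees) (value of joint cover above 1.1 rad), for 0.2 s.
2. the toggle is flipped over to the hinge side (more than 0.8 rad of its 1.0) (value of joint toggle above 0.8 rad), for 0.2 s.
At the end, for the whole second after the job is handed in: the taller box's cover is closed to within 0.12 rad (7 degrees), its toggle lies over to the hinge side (more than 0.8 rad of its 1.0 rad travel), and the lower box's cover is shut to within 0.17 rad (10 degrees) (value of joint cover below 0.12 rad and value of joint toggle above 0.8 rad and value of joint low_cover below 0.17 rad); the robot touches nothing.
It fails at once if the lower box's cover is opened (by more than 0.17 rad, 10 degrees) (value of joint low_cover above 0.17 rad).
It also fails if it takes over 61 s, if anything falls off the work surface, if the arm or the gripper's body presses on something with over 40 N, if the wrist force passes 120 N, or if a joint passes its speed limit or range.

## Robot

A 6-joint arm with a two-finger parallel gripper is mounted at the origin on the work surface. World frame = base frame: x ahead of the robot, y to its left, z up, the work surface at z = 0. Lengths are in m, angles in rad, forces in N, time in s.
With the tool pointing down it reaches from about 0.35 to 0.775 m from the base axis. Payload 7.3 kg.
Tool frame: the origin (TCP) lies between the finger pads; the fingertips stand 25 mm ahead of it and the grasp point (between the pads) lies 6 mm ahead of it; z points along the fingers, y is the line along which they close (so a half turn about z gives the same grasp; the last joint's range is limited). The gripper opens to 92 mm and grips with 3 to 60 N. Pads are 19 mm wide; open, the fingers measure 130 mm over their backs; the gripper's body (75 mm by 190 mm) begins 47 mm behind the grasp point.
Start: joints at [0.966, 0.342, 1.524, -0, 1.275, -0.146], TCP at [0.232, 0.471, 0.224] pointing down, gripper open.
Joint ranges: [-2.53, 2.53], [-0.77, 2.02], [0.04, 2.7], [-1, 4.14], [0.28, 2.66], [-3.11, 3.11]. Speed limits (rad/s): [2.57, 2.57, 3.14, 3.14, 3.14, 3.14].

## Interface

Orientations are given as a rotation vector (axis times angle).
In Python, from bench import arm, vision gives the robot as it stands. The module is installed in compiled form; this text tells all that it offers.
- The arm moves only by the tool drive_tool, never from a script. Its argument "deltas" is a list that holds one entry, the list of rows, each a list of 7 numbers: the shift along the tool's x, y, z in mm, then the turn, a rotation vector about the tool's x, y, z in rad, then the closure, from -1 (fully open) to 1 (shut). A call has 1 to 8 rows; each row is the pose to reach, as a shift and turn from the pose commanded when the call began, along the tool's axes at that moment; what a row does not reach only later rows make up. A row lasts 1/10 s, in which the tool goes at most 50 mm and 8.59 degrees, less where a joint would pass 70% of its speed; a pose out of reach is approached as far as the arm can. A call with a gripper value outside its range is refused whole. The fingers move at their own pace and stop on an object; "newtons" is the grip in N (left out, the last holds). Time passes only in rows, so rows that repeat a pose let the fingers close. It gives the time, the measured TCP pose, the force, the opening and the grip force at its end, in the units of the state.
- arm.sense(): the state, without advancing time (a new reading comes with each control period).
- vision.get_image(name): name is "side" or "top" or "wrist"; returns the picture (420x560x3 uint8, blue, green, red); there is no depth.
- vision.camera_model(name): a dict with "vertical_fov" (degrees; the focal length in pixels is half the picture's height over the tangent of half this angle, whatever the lens; pixels are square), "cx", "cy" (the principal point, pixels), "R" (3x3) and "t" (3): a world point X has camera coordinates R X + t. Camera axes: x right, y down, z forward; pixel columns grow to the right and rows downward; lengths in m; the calibration is good to about 2 mm. A picture is of the moment at which its call begins: read the wrist's pose just before it. camera_model takes no time and is no camera call; for the wrist camera it gives the pose at the moment of the call.
- arm.hand_in(): hands the job in; it is judged then, once.
The state is a dict: "clock": time; "joint_pos": joint angles; "qd": joint speeds; "joint_efforts": joint torques, N m; "eef_pos": TCP position; "tcp_rot": TCP orientation; "ft_force": force on the tool from outside, world axes, zero at the start; "moment": the same for the moment, N m; "grip_width": finger opening in m; "grip_force": force on a finger pad.
Only numpy, scipy, OpenCV 4.12 (cv2) and the standard library are available. Lean on these libraries where they do the work, as an engineer would, in place of code of your own. Each camera call takes 0.05 s, during which the arm holds its last target. There are 200 camera calls.

## Working session

There is one attempt and no reset: what is moved stays moved. The work goes in short steps, Python scripts to look and compute and a tool call to move; the robot and the scene stay as the last step left them, time stands still between calls to the robot, and variables do not carry over. Pictures are saved under pics/ and viewed, at most 10 in all, crops included, and the job is handed in when it is done.

Besides the shell and the picture viewer there is one more tool, called after "Call:" as a command line: name --argument value ..., lists and objects as JSON in quotes. drive_tool: Moves the arm, as the interface text tells. Its arguments: {"type":"object","properties":{"deltas":{"type":"array"},"newtons":{"type":"number"}},"required":["deltas"]}

```bash
mkdir -p pics; python3 - <<'E'
from bench import arm, vision
import cv2
s=arm.sense();print(s)
for n in("side","top","wrist"):
    m=vision.camera_model(n);print(n,m)
    if n!="wrist": cv2.imwrite(f"pics/{n}0.png",vision.get_image(n))
E
```

```text
{'clock': 0.0, 'joint_pos': array([ 9.65984423e-01,  3.42696995e-01,  1.52501396e+00,  9.90134486e-06,
        1.27542208e+00, -1.45993809e-01]), 'qd': array([ 0.001094  , -0.00015257, -0.00067712,  0.00013264, -0.00296257,
        0.00119894]), 'joint_efforts': array([-5.64980655e-04, -4.31251931e+01, -2.44218367e+01,  7.17659807e-02,
        5.59488160e-02, -8.07101901e-05]), 'eef_pos': array([0.23225133, 0.47036868, 0.2235594 ]), 'tcp_rot': array([-7.14278546e-01, -3.05872553e+00,  2.24526601e-03]), 'ft_force': array([-1.16397749,  0.64156902, -0.91891701]), 'moment': array([0.00109281, 0.01790514, 0.01485588]), 'grip_force': 0.0, 'grip_width': 0.09176988662020848}
side {'vertical_fov': 48.057793079644725, 'cx': 277.76476191827174, 'cy': 206.57372030348984, 'R': array([[ 0.99832413, -0.05591649, -0.01490908],
       [-0.04901753, -0.68012146, -0.73145887],
       [ 0.03076063,  0.73096385, -0.68172255]]), 't': array([-0.57852757,  0.08829087,  0.76690216])}
top {'vertical_fov': 46.73001387783425, 'cx': 279.1638822999685, 'cy': 209.12860123665655, 'R': array([[-0.00502901, -0.99992342, -0.01130742],
       [-0.98912449,  0.00663624, -0.14693097],
       [ 0.14699476,  0.01044553, -0.98908212]]), 't': array([0.01115715, 0.58308188, 0.74106651])}
wrist {'vertical_fov': 59.237585055438544, 'cx': 284.44701798920045, 'cy': 207.56568763451864, 'R': array([[ 0.44273199,  0.89665231, -0.00173901],
       [ 0.85945586, -0.42381141,  0.28586624],
       [ 0.25558561, -0.12805673, -0.95826795]]), 't': array([-0.52307132, -0.0355809 ,  0.39086217])}
```

View pics/side0.png

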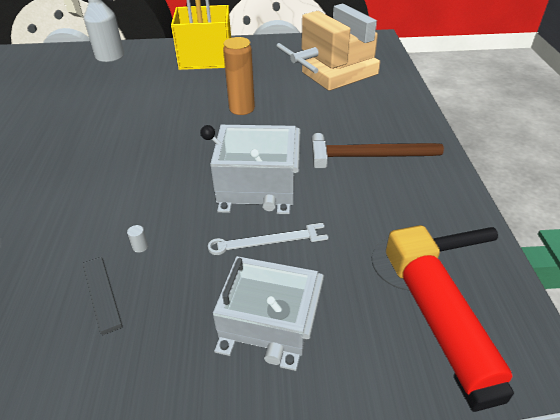

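View pics/top0.png

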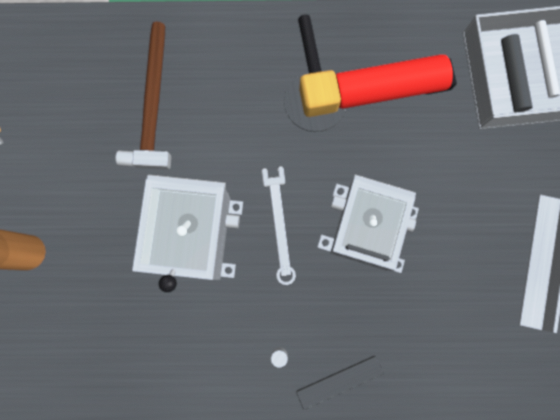

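The side view shows the tall box with its black knob at about (208,132), and the low box nearer the camera at about (265,300). In the top view the tall box is centred near (183,228), its knob at (168,283), with the low box at (373,222).

```bash
cat > h.py <<'E'
import numpy as np, cv2
from bench import arm, vision
def K(m): 
    f=210/np.tan(np.radians(m["vertical_fov"])/2); return f
def ray(m,p):
    f=K(m);d=np.array([(p[0]-m["cx"])/f,(p[1]-m["cy"])/f,1.]);R=np.array(m["R"])
    d=R.T@d; return -R.T@np.array(m["t"]), d/np.linalg.norm(d)
def onz(m,p,z):
    o,d=ray(m,p); return o+d*(z-o[2])/d[2]
def tri(obs):
    A=np.zeros((3,3));b=np.zeros(3)
    for m,p in obs:
        o,d=ray(m,p);P=np.eye(3)-np.outer(d,d);A+=P;b+=P@o
    X=np.linalg.solve(A,b)
    return X,[np.linalg.norm((np.eye(3)-np.outer(ray(m,p)[1],ray(m,p)[1]))@(X-ray(m,p)[0])) for m,p in obs]
def proj(m,X):
    c=np.array(m["R"])@X+np.array(m["t"]);return np.array([m["cx"],m["cy"]])+K(m)*c[:2]/c[2]
def blob(im,roi,thr=40):
    x0,y0,x1,y1=roi;k=(im[y0:y1,x0:x1].max(2)<thr).astype(np.uint8)
    k=cv2.morphologyEx(k,cv2.MORPH_OPEN,np.ones((3,3),np.uint8))
    n,l,s,c=cv2.connectedComponentsWithStats(k);i=1+np.argmax(s[1:,4]);return c[i]+[x0,y0],s[i]
E
python3 - <<'E'
from h import *
S=cv2.imread("pics/side0.png");T=cv2.imread("pics/top0.png")
ms,mt=vision.camera_model("side"),vision.camera_model("top")
ps,a=blob(S,(190,115,225,150));pt,b=blob(T,(150,268,190,300));print(ps,a,pt,b)
print("knob",tri([(ms,ps),(mt,pt)]))
g=T[165:290,120:245].astype(np.uint8)
k=(g.min(2)>120).astype(np.uint8)
k=cv2.morphologyEx(k,cv2.MORPH_OPEN,np.ones((25,25),np.uint8))
c=max(cv2.findContours(k,0,2)[0],key=cv2.contourArea);r=cv2.minAreaRect(c);print(r)
bp=cv2.boxPoints(r)+[120,165]
P=np.array([onz(mt,p,.091) for p in bp]);print(P);print(P.mean(0),[np.linalg.norm(P[i]-P[i-1]) for i in range(4)])
v=np.hstack([cv2.resize(g,None,fx=4,fy=4,interpolation=2)[:, :400*4//4*1+100],cv2.resize(S[110:220,195:310],None,fx=2.5,fy=4.5454545,interpolation=2)])
cv2.imwrite("pics/z.png",v);print(v.shape)
E
```

```text
[207.72972973 135.2027027 ] [11 16 14  9 74] [161.  283.5] [10 12  3  8 24]
knob (array([0.46520185, 0.18174042, 0.096378  ]), [np.float64(0.00043589924093973757), np.float64(0.00043589924093985217)])
((64.43292999267578, 62.103660583496094), (94.30852508544922, 99.27793884277344), 6.340191841125488)
[[0.48391055 0.22694378 0.091     ]
 [0.63420203 0.21599945 0.091     ]
 [0.61684307 0.07176968 0.091     ]
 [0.46785299 0.08687989 0.091     ]]
[0.55070216 0.1503982  0.091     ] [np.float64(0.1409813352215556), np.float64(0.15068944044627577), np.float64(0.1452706511512245), np.float64(0.14975433830098703)]
(500, 788, 3)
```

View pics/z.png

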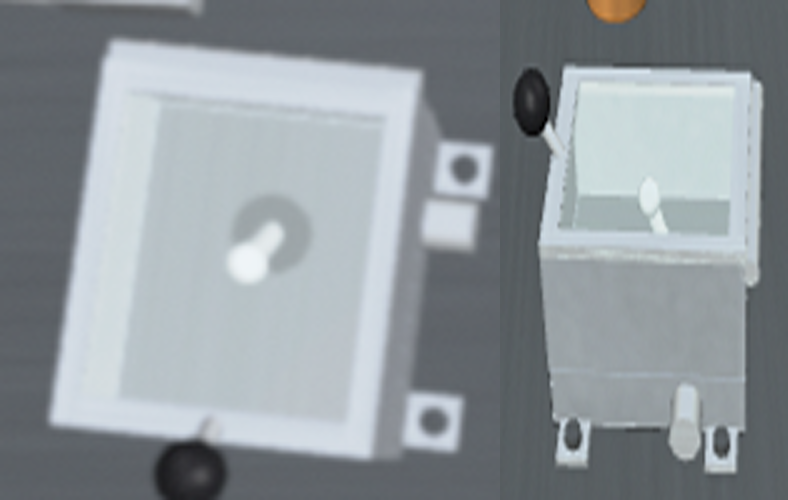

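The crop shows the cover rim corners (top view pixels) near (147.5,175), (225,183), (213,279.5), (133,271); the knob is at about (167.7,283) in the top view and (207.8,132.4) in the side view. The toggle leans to the front.

```bash
python3 - <<'E'
from h import *
from scipy.optimize import least_squares
S=cv2.imread("pics/side0.png");T=cv2.imread("pics/top0.png")
ms,mt=vision.camera_model("side"),vision.camera_model("top")
for im,roi in((S,(195,118,225,148)),(T,(150,268,190,300))):
    x0,y0,x1,y1=roi;k=(im[y0:y1,x0:x1].max(2)<62).astype(np.uint8)
    n,l,s,c=cv2.connectedComponentsWithStats(k);i=1+np.argmax(s[1:,4]);print(c[i]+[x0,y0],s[i])
    
pk=[(ms,(207.8,132.4)),(mt,(167.7,283))]
X,e=tri(pk);print("knob",X,e)
P=np.array([onz(mt,p,.091) for p in((147.5,175),(225,183),(213,279.5),(133,271.25))]);print(P)
print([np.linalg.norm(P[i]-P[i-1]) for i in range(4)],P.mean(0))
for i,j in((0,3),(1,2),(0,1),(3,2)): d=P[i]-P[j];print(np.degrees(np.arctan2(d[1],d[0])))
c=P.mean(0)[:2]
for w in (X,onz(mt,(167.7,283),.114)): d=c-w[:2];print(np.linalg.norm(d),np.degrees(np.arctan2(d[1],d[0])))
from scipy.spatial.transform import Rotation as Ro
s=arm.sense();print(Ro.from_rotvec(s["tcp_rot"]).as_matrix().round(3))
E
```

```text
[207.34782609 132.17391304] [  5   7  15  15 161]
[166.77142857 283.34285714] [  9   8  17  16 210]
knob [0.46681531 0.16851122 0.11104874] [np.float64(0.0004783702018598439), np.float64(0.000478370201859953)]
[[0.63032245 0.20900804 0.091     ]
 [0.61693727 0.08978711 0.091     ]
 [0.4710994  0.10596113 0.091     ]
 [0.48387629 0.2255747  0.091     ]]
[np.float64(0.14738022706795886), np.float64(0.11996997473930957), np.float64(0.14673202075173328), np.float64(0.12029402852813666)] [0.55055885 0.15758275 0.091     ]
-6.454119324995097
-6.328478273315491
83.59411225550234
83.90289189674884
0.0844536080043327 -7.435040783673052
0.08481906961346342 -6.871638605678596
[[-0.897  0.443 -0.001]
 [ 0.443  0.897 -0.001]
 [ 0.    -0.001 -1.   ]]
```

```bash
cat >> h.py <<'E'
from scipy.spatial.transform import Rotation as Ro
yaw=np.radians(-6.4); bx=np.array([np.cos(yaw),np.sin(yaw),0]); by=np.array([-np.sin(yaw),np.cos(yaw),0])
C=np.array([.4675,.1683,0])+.082*bx
RT=np.column_stack([-bx,by,[0,0,-1]])
def B(x,y,z): return C+bx*x+by*y+np.array([0,0,z])
def go(*pts):
    "tool-frame shifts (mm) and turn to reach TCP points, tool down aligned to box"
    s=arm.sense();R=Ro.from_rotvec(s["tcp_rot"]).as_matrix();p=s["eef_pos"]
    d=p-C;print("t",s["clock"],"box tcp",(d@np.array([bx,by,[0,0,1]]).T*1e3).round(1),"F",s["ft_force"].round(1),"w",s["grip_width"])
    for q in pts: print(((R.T@(q-p))*1e3).round(1),Ro.from_matrix(R.T@RT).as_rotvec().round(3))
E
python3 -c "
from h import *
go(B(-.082,0,.21))"
```

```text
t 0.1 box tcp [-349.4  274.   223.7] F [-0.3  0.2 -0.4] w 0.09230633684361707
[-344.7 -166.7   13.8] [-0.001 -0.    -0.347]
```

Call:
drive_tool --deltas '[[[-345,-167,14,0,0,-0.347,-1],[-345,-167,14,0,0,-0.347,-1],[-345,-167,14,0,0,-0.347,-1],[-345,-167,14,0,0,-0.347,-1],[-345,-167,14,0,0,-0.347,-1],[-345,-167,14,0,0,-0.347,-1],[-345,-167,14,0,0,-0.347,-1],[-345,-167,14,0,0,-0.347,-1]]]' --newtons 10

```text
clock: 0.9
eef_pos: [0.4688, 0.166, 0.2099]
tcp_rot: [-0.177, -3.136, 0.0]
ft_force: [0.2, -0.1, -0.6]
grip_width: 0.0918
grip_force: 0.0
```

Call:
drive_tool --deltas '[[[0,0,0,0,0,0,-1],[0,0,0,0,0,0,-1]]]'

```text
clock: 1.1
eef_pos: [0.4678, 0.1675, 0.2097]
tcp_rot: [-0.18, -3.135, -0.0]
ft_force: [-0.7, 0.8, 0.4]
grip_width: 0.0915
grip_force: 0.0
```

```bash
python3 -c "
from h import *
go(B(-.082,0,.21),B(-.082,0,.124))
m=vision.camera_model('wrist');im=vision.get_image('wrist')
cv2.imwrite('pics/w1.png',im)
print(proj(m,B(-.082,0,.114)),[proj(m,B(x,y,.091)).round(1) for x,y in((-.07,.06),(-.07,-.06),(.07,.06),(.07,-.06))])
mt=vision.camera_model('top')
"
```

```text
t 1.1 box tcp [-81.6  -0.8 209.7] F [-0.7  0.8  0.4] w 0.0915344805651932
[ 0.4  0.8 -0.3] [-0.    -0.001 -0.003]
[ 0.3  0.8 85.7] [-0.    -0.001 -0.003]
[286.94156498 209.43092577] [array([362.5, 215.4]), array([211.1, 215.7]), array([353.5, 363.5]), array([220.3, 363.7])]
```

View pics/w1.png

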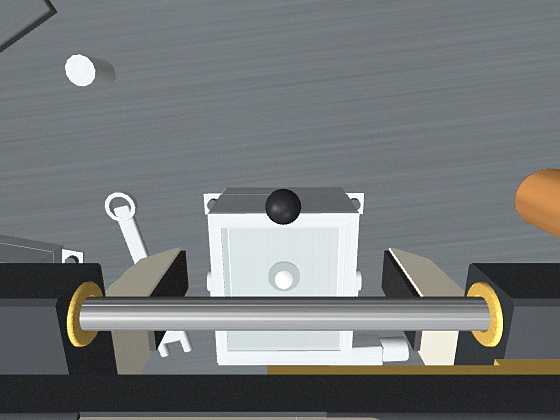

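The wrist view shows the knob at (283,206) and rim corners at (208,212) and (359,212), about 3.5 px up-left of my prediction. I split the difference and shift about 1.3 mm in −x and −y.

```bash
sed -i 's/^C=.*/&-.0013*(bx+by)/' h.py; python3 -c "
from h import *
go(B(-.082,0,.124))"
```

```text
t 1.15 box tcp [-80.9   1.3 209.8] F [-0.4  0.6 -0.9] w 0.09149623291250188
[ 1.  -1.3 85.8] [ 0.    -0.001 -0.001]
```

Call:
drive_tool --deltas '[[[1,-1,40,0,0,0,-1],[1,-1,70,0,0,0,-1],[1,-1,86,0,0,0,-1],[1,-1,86,0,0,0,-1],[1,-1,86,0,0,0,1],[1,-1,86,0,0,0,1],[1,-1,86,0,0,0,1],[1,-1,86,0,0,0,1]]]' --newtons 10

```text
clock: 1.95
eef_pos: [0.4671, 0.1675, 0.1251]
tcp_rot: [0.175, 3.135, 0.001]
ft_force: [-0.2, -0.5, -0.8]
grip_width: 0.0643
grip_force: 0.0
```

Call:
drive_tool --deltas '[[[0,0,0,0,0,0,1],[0,0,0,0,0,0,1],[0,0,0,0,0,0,1],[0,0,0,0,0,0,1]]]'

```text
clock: 2.35
eef_pos: [0.4668, 0.1673, 0.1242]
tcp_rot: [0.176, 3.137, 0.0]
ft_force: [0.7, 1.0, 0.0]
grip_width: 0.0324
grip_force: 0.0
```

```bash
python3 -c "
from h import *
go()
r,a0=np.hypot(.152,.026),np.arctan2(.026,-.152)
for th in np.arange(.1,1.71,.1):
    a=a0-th; print(round(th,2),((r*np.cos(a)+.152)*-1e3).round(1),((r*np.sin(a)-.026)*-1e3).round(1))"
```

```text
t 2.35 box tcp [-81.3   0.2 124.2] F [0.7 1.  0. ] w 0.03235641430038871
0.1 -3.4 -15.0
0.2 -8.2 -29.7
0.3 -14.5 -43.8
0.4 -22.1 -57.1
0.5 -31.1 -69.7
0.6 -41.2 -81.3
0.7 -52.5 -91.8
0.8 -64.8 -101.2
0.9 -77.9 -109.2
1.0 -91.8 -116.0
1.1 -106.2 -121.3
1.2 -121.2 -125.1
1.3 -136.4 -127.4
1.4 -151.8 -128.2
1.5 -167.2 -127.5
1.6 -182.4 -125.2
1.7 -197.4 -121.4
```

Call:
drive_tool --deltas '[[[0,0,0,0,0,0,1],[0,0,0,0,0,0,1],[0,0,0,0,0,0,1]]]' --newtons 12

```text
clock: 2.65
eef_pos: [0.4668, 0.1673, 0.1242]
tcp_rot: [-0.176, -3.137, -0.0]
ft_force: [0.1, -0.3, -0.5]
grip_width: 0.0085
grip_force: 0.1
```

Call:
drive_tool --deltas '[[[-1,0,-7,0,0,0,1],[-3.4,0,-15,0,0,0,1],[-5.5,0,-22,0,0,0,1],[-8.2,0,-29.7,0,0,0,1],[-8.2,0,-29.7,0,0,0,1]]]'

```text
clock: 3.15
eef_pos: [0.4761, 0.1665, 0.1554]
tcp_rot: [0.176, 3.134, 0.001]
ft_force: [-1.2, -0.1, 0.4]
grip_width: 0.0006
grip_force: 0.0
```

```bash
python3 -c "
from h import *
go()"
```

```text
t 3.15 box tcp [-72.    0.5 155.4] F [-1.2 -0.1  0.4] w 0.000578295164074733
```

```bash
python3 - <<'E'
from h import *
S=vision.get_image("side");T=vision.get_image("top")
cv2.imwrite("pics/m.png",np.hstack([cv2.resize(S[70:220,150:320],(400,353)),cv2.resize(T[160:310,95:265],(400,353))]))
E
```

```text
(no output)
```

View pics/m.png

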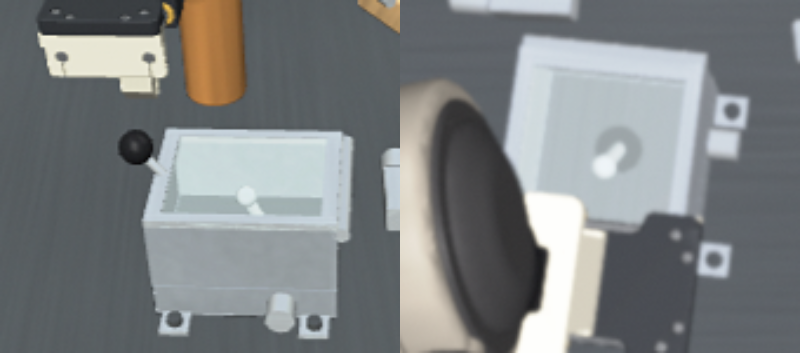

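The side crop shows the shut fingertips at about (209,109), clearly above or behind the knob, which is still closed at (208,132). I'll check this against the projected tip.

```bash
python3 - <<'E'
from h import *
s=arm.sense();R=Ro.from_rotvec(s["tcp_rot"]).as_matrix()
ms,mt=vision.camera_model("side"),vision.camera_model("top")
tip=s["eef_pos"]+R@[0,0,.025]
print(s["eef_pos"],tip,proj(ms,tip),proj(mt,tip),"knob",proj(ms,B(-.082,0,.114)),proj(mt,B(-.082,0,.114)))
for z in(0,.03,.06,.086): print(z,[proj(ms,B(x,y,z)).round(1) for x,y in((-.07,-.06),(.07,-.06))])
for o,n in ((ms,"side"),(mt,"top")): print(n,-np.array(o["R"]).T@np.array(o["t"]))
print(B(0,0,0))
w=vision.camera_model("wrist");print("wristcam",-w["R"].T@w["t"],w["R"][2])
E
```

```text
[0.47501352 0.1664185  0.15412756] [0.47502527 0.16642228 0.12912756] [211.00569598 124.15293221] [166.24668003 276.80333834] knob [206.86184317 131.48743546] [168.09546382 283.19917421]
0 [array([215.3, 202.7]), array([292. , 204.8])]
0.03 [array([213.5, 190.3]), array([292.1, 192.3])]
0.06 [array([211.6, 177.3]), array([292.2, 179.2])]
0.086 [array([209.9, 165.4]), array([292.3, 167.3])]
side [ 0.55829544 -0.53287847  0.57877033]
top [ 4.67863782e-01 -4.54005612e-04  8.18774575e-01]
[0.54755216 0.15801256 0.        ]
wristcam [0.39731414 0.17428479 0.3142615 ] [ 0.28438422 -0.0325754  -0.9581568 ]
```

The observed tip is about 15 px above its projection, so the visible fingertips may not be where the stated frame puts them. I'll check with the wrist and side views together.

```bash
python3 - <<'E'
from h import *
S=vision.get_image("side");W=vision.get_image("wrist");cv2.imwrite("pics/S2.png",S);cv2.imwrite("pics/W2.png",W)
s=arm.sense();R=Ro.from_rotvec(s["tcp_rot"]).as_matrix();p=s["eef_pos"]
ms,mw=vision.camera_model("side"),vision.camera_model("wrist")
for a in (-.02,0,.025):
    for x in(-.0095,.0095):
        q=p+R@[x,0,a];print(a,x,"side",proj(ms,q).round(1),"wrist",proj(mw,q).round(1))
cv2.imwrite("pics/m2.png",np.hstack([cv2.resize(S[30:180,150:300],(400,400),interpolation=2),cv2.resize(W[150:400,160:410],(400,400))]))
E
```

```text
-0.02 -0.0095 side [213.4 101.5] wrist [286.6 309.1]
-0.02 0.0095 side [202.1 101.4] wrist [286.7 269. ]
0 -0.0095 side [214.7 112. ] wrist [286.4 286.4]
0 0.0095 side [203.6 111.8] wrist [286.4 250. ]
0.025 -0.0095 side [216.2 124.5] wrist [286.2 264. ]
0.025 0.0095 side [205.3 124.3] wrist [286.2 231.4]
```

View pics/m2.png

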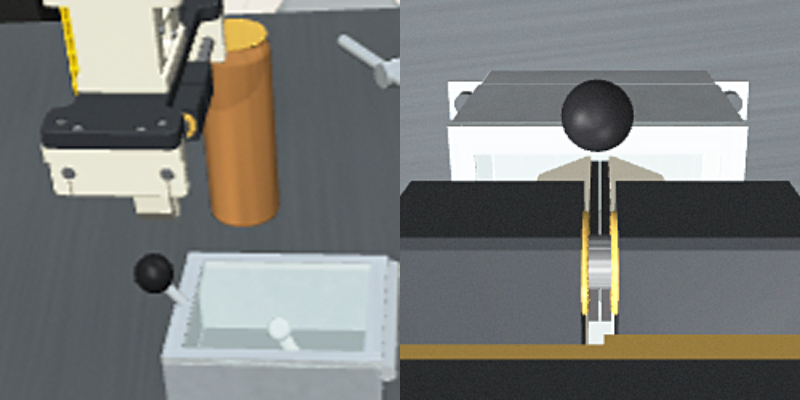

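The wrist and side views agree: the real fingertip is at about (285,247) in wrist and (209,110) in side, level with the reported TCP and not 25 mm ahead of it. That explains the miss, since the pads closed above the ball. I'll treat tip = TCP and go 25 mm lower.

Call:
drive_tool --deltas '[[[5,0,-10,0,0,0,-1],[10,0,-10,0,0,0,-1],[10,0,-10,0,0,0,-1],[10,0,-10,0,0,0,-1],[10,0,-10,0,0,0,-1],[10,0,-10,0,0,0,-1],[10,0,-10,0,0,0,-1],[10,0,-10,0,0,0,-1]]]'

```text
clock: 4.15
eef_pos: [0.465, 0.1675, 0.1638]
tcp_rot: [-0.176, -3.137, -0.0]
ft_force: [-0.3, -0.4, -0.1]
grip_width: 0.0598
grip_force: 0.0
```

```bash
python3 -c "
from h import *
go(B(-.082,0,.099))"
```

```text
t 4.15 box tcp [-83.1   0.2 163.8] F [-0.3 -0.4 -0.1] w 0.05980526847624482
[-1.1 -0.2 64.8] [ 0. -0. -0.]
```

Call:
drive_tool --deltas '[[[-1,0,30,0,0,0,-1],[-1,0,50,0,0,0,-1],[-1,0,65,0,0,0,-1],[-1,0,65,0,0,0,-1],[-1,0,65,0,0,0,1],[-1,0,65,0,0,0,1],[-1,0,65,0,0,0,1],[-1,0,65,0,0,0,1]]]' --newtons 12

```text
clock: 4.95
eef_pos: [0.4663, 0.1675, 0.0996]
tcp_rot: [0.175, 3.135, 0.001]
ft_force: [-0.0, -0.1, -0.1]
grip_width: 0.0644
grip_force: 0.0
```

Call:
drive_tool --deltas '[[[0,0,0,0,0,0,1],[0,0,0,0,0,0,1],[0,0,0,0,0,0,1],[0,0,0,0,0,0,1],[0,0,0,0,0,0,1],[0,0,0,0,0,0,1]]]'

```text
clock: 5.55
eef_pos: [0.4658, 0.1666, 0.0989]
tcp_rot: [-0.175, -3.136, 0.002]
ft_force: [-0.7, -5.2, 0.9]
grip_width: 0.0245
grip_force: 12.0
```

```bash
python3 -c "
from h import *
go(B(-.082,0,.099))"
```

```text
t 5.55 box tcp [-82.2  -0.5  98.9] F [-0.7 -5.2  0.9] w 0.02452349738820011
[-0.2  0.5 -0.1] [-0.001 -0.     0.   ]
```

Call:
drive_tool --deltas '[[[-1.5,0,-7.5,0,0,0,1],[-3.4,0,-15,0,0,0,1],[-5.5,0,-22,0,0,0,1],[-8.2,0,-29.7,0,0,0,1],[-11,0,-37,0,0,0,1],[-14.5,0,-43.8,0,0,0,1],[-18,0,-50.5,0,0,0,1],[-22.1,0,-57.1,0,0,0,1]]]'

```text
clock: 6.35
eef_pos: [0.4873, 0.1642, 0.1559]
tcp_rot: [-0.175, -3.134, 0.002]
ft_force: [-1.3, -5.0, -3.4]
grip_width: 0.0251
grip_force: 12.0
```

```bash
python3 -c "
from h import *
go()"
```

```text
t 6.35 box tcp [-60.6  -0.5 155.9] F [-1.3 -5.  -3.4] w 0.02509045040513039
```

Call:
drive_tool --deltas '[[[-9,0,-12.6,0,0,0,1],[-19.1,0,-24.2,0,0,0,1],[-30.4,0,-34.7,0,0,0,1],[-42.7,0,-44.1,0,0,0,1],[-55.8,0,-52.1,0,0,0,1],[-69.7,0,-58.9,0,0,0,1],[-84.1,0,-64.2,0,0,0,1],[-99.1,0,-68,0,0,0,1]]]'

```text
clock: 7.15
eef_pos: [0.586, 0.1532, 0.2247]
tcp_rot: [-0.176, -3.135, 0.002]
ft_force: [-3.5, -4.6, -1.3]
grip_width: 0.0251
grip_force: 12.0
```

Call:
drive_tool --deltas '[[[-7.5,0,-1.2,0,0,0,1],[-15.2,0,-2.3,0,0,0,1],[-23,0,-2.8,0,0,0,1],[-30.6,0,-3.1,0,0,0,1],[-38,0,-2.8,0,0,0,1],[-46,0,-2.4,0,0,0,1],[-61.2,0,-0.1,0,0,0,1],[-61.2,0,-0.1,0,0,0,1]]]'

```text
clock: 7.95
eef_pos: [0.649, 0.1462, 0.2248]
tcp_rot: [0.177, 3.134, -0.0]
ft_force: [1.8, -3.8, 2.3]
grip_width: 0.0249
grip_force: 12.0
```

```bash
python3 - <<'E'
from h import *
go()
r,a0=np.hypot(.152,.026),np.arctan2(.026,-.152)
S=vision.get_image("side");T=vision.get_image("top")
cv2.imwrite("pics/m3.png",np.hstack([cv2.resize(S[20:220,150:350],(400,400),interpolation=2),cv2.resize(T[100:300,60:260],(400,400))]))
E
```

```text
t 7.95 box tcp [102.1  -0.4 224.8] F [ 1.8 -3.8  2.3] w 0.024941362551519023
```

View pics/m3.png

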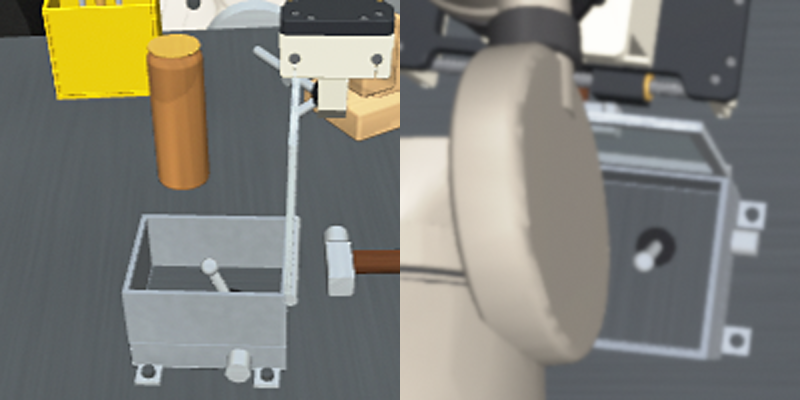

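The crop shows the cover standing upright (edge-on near x≈292, crop) with the ball held in the fingers. The toggle at crop (208,267) still leans to the front. I'll release, and check the body clearance numerically.

Call:
drive_tool --deltas '[[[0,0,0,0,0,0,-1],[0,0,0,0,0,0,-1],[0,0,0,0,0,0,-1],[0,0,0,0,0,0,-1],[0,0,0,0,0,0,-1],[0,0,0,0,0,0,-1],[0,0,-20,0,0,0,-1],[0,0,-40,0,0,0,-1]]]'

```text
clock: 8.85
eef_pos: [0.6469, 0.1471, 0.2639]
tcp_rot: [-0.175, -3.135, 0.0]
ft_force: [1.0, -0.2, 0.0]
grip_width: 0.0841
grip_force: 0.0
```

```bash
python3 - <<'E'
from h import *
go(B(.05,0,.27),B(-.04,0,.27),B(-.04,0,.16),B(-.04,0,.06))
ms=vision.camera_model("side")
for z in(.225,.245,.265,.285,.305):
    print(z,[proj(ms,B(.102+x,-.095,z)).round(0) for x in(-.0375,.0375)])
E
```

```text
t 8.85 box tcp [9.990e+01 2.000e-01 2.639e+02] F [ 1.  -0.2  0. ] w 0.08413733603230734
[49.9 -0.2 -6. ] [-0.    -0.002 -0.   ]
[139.9  -0.2  -5.8] [-0.    -0.002 -0.   ]
[139.7  -0.2 104.2] [-0.    -0.002 -0.   ]
[ 1.395e+02 -2.000e-01  2.042e+02] [-0.    -0.002 -0.   ]
0.225 [array([288., 106.]), array([341., 107.])]
0.245 [array([288.,  93.]), array([342.,  94.])]
0.265 [array([288.,  80.]), array([343.,  81.])]
0.285 [array([288.,  67.]), array([344.,  67.])]
0.305 [array([288.,  52.]), array([346.,  53.])]
```

Call:
drive_tool --deltas '[[[0,0,-8,0,0,0,-1],[40,0,-8,0,0,0,1],[80,0,-8,0,0,0,1],[120,0,-8,0,0,0,1],[140,0,-8,0,0,0,1],[140,0,40,0,0,0,1],[140,0,80,0,0,0,1],[140,0,110,0,0,0,1]]]'

```text
clock: 9.65
eef_pos: [0.5067, 0.1626, 0.1518]
tcp_rot: [-0.175, -3.135, 0.001]
ft_force: [-0.4, -0.8, -0.0]
grip_width: 0.0403
grip_force: 0.0
```

Call:
drive_tool --deltas '[[[0,0,0,0,0,0,1],[0,0,0,0,0,0,1],[0,0,0,0,0,0,1],[0,0,0,0,0,0,1],[0,0,0,0,0,0,1],[0,0,0,0,0,0,1],[0,0,0,0,0,0,1]]]'

```text
clock: 10.35
eef_pos: [0.5082, 0.1627, 0.1545]
tcp_rot: [0.175, 3.136, 0.0]
ft_force: [0.3, 0.8, 0.9]
grip_width: 0.0004
grip_force: 0.0
```

```bash
python3 - <<'E'
from h import *
go(B(-.04,0,.06))
E
```

```text
t 10.35 box tcp [-39.6   0.3 154.5] F [0.3 0.8 0.9] w 0.0004366344994391983
[ 0.5 -0.3 94.5] [ 0.     0.001 -0.   ]
```

Call:
drive_tool --deltas '[[[0,0,30,0,0,0,1],[0,0,60,0,0,0,1],[0,0,85,0,0,0,1],[0,0,96,0,0,0,1],[0,0,96,0,0,0,1],[0,0,96,0,0,0,1]]]'

```text
clock: 10.95
eef_pos: [0.5088, 0.1628, 0.059]
tcp_rot: [0.175, 3.135, 0.001]
ft_force: [-0.3, 0.6, -0.3]
grip_width: 0.0005
grip_force: 0.0
```

Call:
drive_tool --deltas '[[[-10,0,0,0,0,0,1],[-18,0,0,0,0,0,1],[-25,0,0,0,0,0,1],[-32,0,0,0,0,0,1],[-39,0,0,0,0,0,1],[-44,0,0,0,0,0,1],[-49,0,0,0,0,0,1],[-49,0,0,0,0,0,1]]]'

```text
clock: 11.75
eef_pos: [0.5574, 0.1571, 0.0579]
tcp_rot: [0.176, 3.136, 0.0]
ft_force: [-0.3, 0.5, -0.3]
grip_width: 0.0005
grip_force: 0.2
```

```bash
python3 - <<'E'
from h import *
go()
E
```

```text
t 11.75 box tcp [ 9.8  0.2 57.9] F [-0.3  0.5 -0.3] w 0.00048739764689085976
```

Call:
drive_tool --deltas '[[[-3,0,0,0,0,0,1],[-6,0,0,0,0,0,1]]]'

```text
clock: 11.95
eef_pos: [0.5623, 0.1566, 0.0578]
tcp_rot: [-0.175, -3.135, 0.0]
ft_force: [-2.8, -0.6, -0.7]
grip_width: 0.0003
grip_force: 1.1
```

Call:
drive_tool --deltas '[[[-2,0,0,0,0,0,1],[-2,0,0,0,0,0,1]]]'

```text
clock: 12.15
eef_pos: [0.5634, 0.1564, 0.0577]
tcp_rot: [-0.175, -3.133, 0.0]
ft_force: [-5.8, -0.7, 1.4]
grip_width: 0.0004
grip_force: 2.7
```

```bash
python3 - <<'E'
from h import *
go()
E
```

```text
t 12.15 box tcp [16.   0.1 57.7] F [-5.8 -0.7  1.4] w 0.00042204879181861806
```

Call:
drive_tool --deltas '[[[-2,0,0,0,0,0,1],[-2,0,0,0,0,0,1]]]'

```text
clock: 12.35
eef_pos: [0.5638, 0.1563, 0.0575]
tcp_rot: [-0.175, -3.13, 0.001]
ft_force: [-9.6, 0.3, 4.0]
grip_width: 0.0005
grip_force: 5.2
```

Call:
drive_tool --deltas '[[[20,0,0,0,0,0,1],[50,0,0,0,0,0,1],[56,0,-40,0,0,0,1],[56,0,-90,0,0,0,-1],[56,0,-140,0,0,0,-1],[56,0,-190,0,0,0,-1],[56,0,-215,0,0,0,-1],[56,0,-215,0,0,0,-1]]]'

```text
clock: 13.15
eef_pos: [0.5135, 0.1628, 0.2783]
tcp_rot: [0.175, 3.126, 0.004]
ft_force: [0.1, -0.0, 0.7]
grip_width: 0.0359
grip_force: 0.0
```

```bash
python3 - <<'E'
from h import *
go(B(.102,0,.27),B(.102,0,.225))
S=vision.get_image("side");T=vision.get_image("top")
cv2.imwrite("pics/m4.png",np.hstack([cv2.resize(S[20:220,150:350],(400,400),interpolation=2),cv2.resize(T[100:300,60:260],(400,400))]))
E
```

```text
t 13.15 box tcp [-34.3   1.  278.3] F [ 0.1 -0.   0.7] w 0.03587953628787785
[-136.2   -1.     9.7] [0.003 0.011 0.   ]
[-135.8   -1.1   54.7] [0.003 0.011 0.   ]
```

View pics/m4.png

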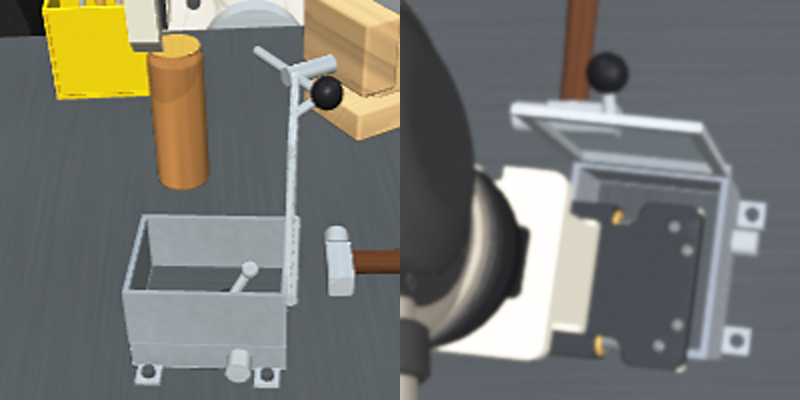

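The toggle now leans to the hinge side (crop (248,268)), and the cover is still upright with the ball at side pixel (313,66), top (163.5,136). Now I open the fingers over the ball and locate it.

Call:
drive_tool --deltas '[[[0,0,0,0,0.011,0,-1],[0,0,0,0,0.011,0,-1],[-45,-1,5,0,0.011,0,-1],[-90,-1,8,0,0.011,0,-1],[-136,-1,10,0,0.011,0,-1],[-136,-1,10,0,0.011,0,-1],[-136,-1,10,0,0.011,0,-1],[-136,-1,10,0,0.011,0,-1]]]'

```text
clock: 14.05
eef_pos: [0.6452, 0.1464, 0.2628]
tcp_rot: [-0.174, -3.124, -0.001]
ft_force: [-0.5, -0.4, 0.7]
grip_width: 0.0916
grip_force: 0.0
```

```bash
python3 - <<'E'
from h import *
ms,mt=vision.camera_model("side"),vision.camera_model("top")
X,e=tri([(ms,(313,66)),(mt,(163.5,136))]);d=X-C;print(d@bx,d@by,X[2],e)
go(B(.102,0,.225))
E
```

```text
0.0993369156713636 0.001478184473071295 0.23842599809326143 [np.float64(0.0001660762413157243), np.float64(0.0001660762413156966)]
t 14.05 box tcp [ 98.3  -0.6 262.8] F [-0.5 -0.4  0.7] w 0.09160431112188858
[-4.2  0.6 37.8] [-0.    -0.012  0.   ]
```

Call:
drive_tool --deltas '[[[-3,1,15,0,-0.012,0,-1],[-3,1,30,0,-0.012,0,-1],[-3,1,38,0,-0.012,0,-1],[-3,1,38,0,-0.012,0,1],[-3,1,38,0,-0.012,0,1],[-3,1,38,0,-0.012,0,1],[-3,1,38,0,-0.012,0,1],[-3,1,38,0,-0.012,0,1]]]' --newtons 12

```text
clock: 14.85
eef_pos: [0.6489, 0.1469, 0.2256]
tcp_rot: [0.176, 3.135, 0.0]
ft_force: [0.5, -0.0, -0.2]
grip_width: 0.0564
grip_force: 0.0
```

Call:
drive_tool --deltas '[[[0,0,0,0,0,0,1],[0,0,0,0,0,0,1],[0,0,0,0,0,0,1],[0,0,0,0,0,0,1],[0,0,0,0,0,0,1],[0,0,0,0,0,0,1]]]'

```text
clock: 15.45
eef_pos: [0.6487, 0.1462, 0.2251]
tcp_rot: [0.176, 3.136, -0.001]
ft_force: [-1.2, -4.0, -0.2]
grip_width: 0.0252
grip_force: 12.0
```

```bash
python3 - <<'E'
from h import *
go(B(.102,0,.225))
r,a0=np.hypot(.152,.026),np.arctan2(.026,-.152)
f=lambda th:np.array([-r*np.cos(a0-th),-r*np.sin(a0-th)])*1e3
for b in ((1.6,.8),(.8,0)):
    print([list((f(t)-f(b[0])).round(1)) for t in np.arange(b[0]-.1,b[1]-.01,-.1)])
E
```

```text
t 15.45 box tcp [101.9  -0.4 225.1] F [-1.2 -4.  -0.2] w 0.025175856036040844
[-0.1  0.4  0.1] [-0.001  0.001 -0.001]
[[np.float64(15.2), np.float64(-2.3)], [np.float64(30.6), np.float64(-3.0)], [np.float64(46.0), np.float64(-2.2)], [np.float64(61.3), np.float64(0.1)], [np.float64(76.2), np.float64(3.9)], [np.float64(90.7), np.float64(9.2)], [np.float64(104.5), np.float64(15.9)], [np.float64(117.7), np.float64(24.0)]]
[[np.float64(12.3), np.float64(9.3)], [np.float64(23.5), np.float64(19.9)], [np.float64(33.7), np.float64(31.5)], [np.float64(42.6), np.float64(44.0)], [np.float64(50.3), np.float64(57.4)], [np.float64(56.6), np.float64(71.5)], [np.float64(61.4), np.float64(86.1)], [np.float64(64.8), np.float64(101.2)]]
```

Call:
drive_tool --deltas '[[[15.2,0,-2.3,0,0,0,1],[30.6,0,-3,0,0,0,1],[46,0,-2.2,0,0,0,1],[61.3,0,0.1,0,0,0,1],[76.2,0,3.9,0,0,0,1],[90.7,0,9.2,0,0,0,1],[104.5,0,15.9,0,0,0,1],[117.7,0,24,0,0,0,1]]]'

```text
clock: 16.25
eef_pos: [0.5321, 0.1592, 0.2013]
tcp_rot: [0.176, 3.133, -0.002]
ft_force: [3.6, -4.6, -1.6]
grip_width: 0.0249
grip_force: 12.0
```

Call:
drive_tool --deltas '[[[12.3,0,9.3,0,0,0,1],[23.5,0,19.9,0,0,0,1],[33.7,0,31.5,0,0,0,1],[42.6,0,44,0,0,0,1],[50.3,0,57.4,0,0,0,1],[56.6,0,71.5,0,0,0,1],[60,0,81,0,0,0,1],[62.5,0,91,0,0,0,1]]]'

```text
clock: 17.05
eef_pos: [0.4692, 0.1663, 0.1097]
tcp_rot: [0.175, 3.136, -0.002]
ft_force: [-1.4, -6.2, 1.8]
grip_width: 0.025
grip_force: 12.0
```

```bash
python3 - <<'E'
from h import *
go(B(-.0822,-.0005,.0985))
E
```

```text
t 17.05 box tcp [-78.8  -0.5 109.7] F [-1.4 -6.2  1.8] w 0.025001591935769747
[ 3.4  0.  11.2] [-0.001  0.     0.   ]
```

Call:
drive_tool --deltas '[[[1.5,0,5,0,0,0,1],[3,0,10,0,0,0,1],[3,0,12,0,0,0,1],[3,0,12,0,0,0,1]]]'

```text
clock: 17.45
eef_pos: [0.4671, 0.1665, 0.0987]
tcp_rot: [0.175, 3.135, -0.002]
ft_force: [-2.3, -6.9, 5.9]
grip_width: 0.0251
grip_force: 12.0
```

Call:
drive_tool --deltas '[[[0,0,1,0,0,0,1],[0,0,1,0,0,0,1]]]'

```text
clock: 17.65
eef_pos: [0.4672, 0.1665, 0.0983]
tcp_rot: [0.175, 3.134, -0.002]
ft_force: [-3.9, -8.1, 11.7]
grip_width: 0.0251
grip_force: 12.0
```

Force is rising at the stop, so the cover is closed. Release, rise and check.

Call:
drive_tool --deltas '[[[0,0,0,0,0,0,-1],[0,0,0,0,0,0,-1],[0,0,0,0,0,0,-1],[0,0,0,0,0,0,-1],[0,0,0,0,0,0,-1],[0,0,0,0,0,0,-1],[0,0,0,0,0,0,-1],[0,0,0,0,0,0,-1]]]'

```text
clock: 18.45
eef_pos: [0.4669, 0.1674, 0.0969]
tcp_rot: [0.175, 3.136, 0.0]
ft_force: [-0.7, -0.5, 0.0]
grip_width: 0.0848
grip_force: 0.0
```

Call:
drive_tool --deltas '[[[0,0,-30,0,0,0,-1],[0,0,-70,0,0,0,-1],[0,0,-110,0,0,0,-1],[40,0,-120,0,0,0,-1],[40,0,-120,0,0,0,-1],[40,0,-120,0,0,0,-1],[40,0,-120,0,0,0,-1]]]'

```text
clock: 19.15
eef_pos: [0.4273, 0.1717, 0.2165]
tcp_rot: [0.176, 3.136, -0.0]
ft_force: [-0.2, -0.6, -0.3]
grip_width: 0.0918
grip_force: 0.0
```

```bash
python3 - <<'E'
from h import *
go()
S=vision.get_image("side");T=vision.get_image("top")
cv2.imwrite("pics/m5.png",np.hstack([cv2.resize(S[100:380,150:350],(400,560),interpolation=2),cv2.resize(T[100:300,60:260],(400,560))]))
E
```

```text
t 19.15 box tcp [-1.210e+02  2.000e-01  2.165e+02] F [-0.2 -0.6 -0.3] w 0.09183372145410446
```

View pics/m5.png

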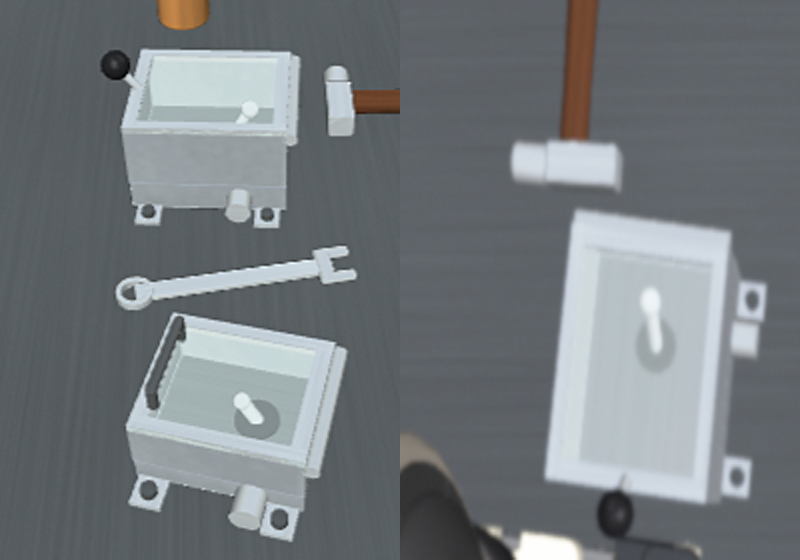

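The tall cover is shut with its knob at side pixel (208,132) as at the start. The toggle leans to the hinge (crop (250,108)), the low cover is shut, and the arm is clear.

```bash
python3 -c "
from bench import arm
print(arm.hand_in())"
```

```text
the job is handed in; nothing more can be done
None
```

I handed the job in at about 19 s on the robot's clock: the last pictures showed the tall box's cover closed, its toggle over to the hinge side, the low box's cover shut and the arm clear of everything; the hand-in returned no verdict, and the first grasp missed because the fingertips sit level with the reported TCP, not 25 mm ahead of it.

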